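# Move the charged battery from its charger to the label printer

## Robot

A 7-joint arm with a two-finger parallel gripper is mounted at the origin on a cart in front of the work surface, level with it; the furniture and walls round the work are solid. World frame = base frame: x ahead of the robot, y to its left, z up, the work surface at z = 0. Lengths are in m, angles in degrees, forces in N, time in s.
With the tool pointing down it reaches from about 0.425 to 0.825 m from the base axis. Payload 3.6 kg.
Tool frame: the origin (TCP) lies midway between the tips of the shut fingers; the grasp point (between the pads) lies 19 mm behind it; z points along the fingers, y is the line along which they close (so a half turn about z gives the same grasp; the last joint's range is limited). The gripper opens to 85 mm and grips with 20 to 120 N. Pads are 22 mm wide; open, the fingers measure 114 mm over their backs; the gripper's body (76 mm by 85 mm) begins 54 mm behind the grasp point. The pads swing forward as they close: fully open they stand 13 mm farther back than shut.
Start: joints at [64.257, 35.231, -0.722, 81.555, 0.464, 63.22, -2.315], TCP at [0.267, -0.593, 0.231] pointing down, gripper open.
Joint ranges: [-178.69, 178.69], [-17.37, 117.87], [-77.05, 75.6], [15.02, 138.74], [-78.02, 258.01], [0.78, 113.62], [-162.83, 162.83]. Speed limits (degrees/s): [159.86, 159.86, 180, 180, 180, 180, 180].

## Interface

Orientations are given as [roll, pitch, yaw] about the fixed x, y, z axes, in that order (R = Rz(yaw) Ry(pitch) Rx(roll)).
In Python, from plant import ctrl gives the robot as it stands.
- The arm moves only by the tool arm_command, never from a script. Its argument "series" is a list of rows, each a list of 3 entries, a list of its own where there are three numbers: the gripper's target within -1 to 1 (shut at 1, half-way at 0, fully open at -1), then the shift along the world's x, y, z each as a share of 0.02 m, from -1 to 1, then the turn, a rotation vector about the world's x, y, z each as a share of 90 degrees, from -1 to 1. A call has 1 to 5 rows; each row shifts and turns the commanded pose from where the row before left it; what a row does not reach is not made up. A row lasts 1/12 s, in which the tool goes at most 41.7 mm and 7.16 degrees, less where a joint would pass 70% of its speed; a pose out of reach is approached as far as the arm can. A call with a number of a shift or a turn outside -1 to 1 is refused whole. A call with a gripper value outside its range is refused whole. The fingers move at their own pace and stop on an object; "grip_force" is the grip in N (left out, the last holds). Time passes only in rows, so rows that do not move let the fingers close. It gives the time, the measured TCP pose, the force, the opening and the grip force at its end, in the units of the state.
- ctrl.state(): the state, without advancing time (a new reading comes with each control period).
- ctrl.grab_frame(name): name is "side" or "top"; returns a dict with "img" (400x640x3 uint8, red, green, blue), "fx", "fy", "cx", "cy" (pixels), "k1" (the pictures are not rectified: a ray, as slopes to the right and down, at radius r is drawn at 1 + k1 r^2 times it, then the intrinsics apply), "R" (3x3) and "t" (3): a world point X has camera coordinates R X + t. Camera axes: x right, y down, z forward; pixel columns grow to the right and rows downward; lengths in m; the calibration is good to about 2 mm. A picture is of the moment at which its call begins. There is no depth.
- ctrl.close_job(): hands the job in; it is judged then, once.
Trained networks look in the newest picture that a camera, given by its name, has taken for a name from the list of things; names that differ only in an ending like _2 or _b are one class to them, and where a whole thing is asked for, a point or a joint stands for the part that bears it (a point fixed in the world has none). Each returns a list of dicts, best first, with "score" (0 to 1); they miss things now and then, are a little off and sometimes report something else, mostly with a low value. They report only what shows in the picture. A call takes as long as a camera call. They do not tell look-alikes from the thing itself.
- ctrl.find_in(camera, query): "at" ([x, y, z] in m, in world coordinates, good to about 4 mm: the middle of the surface that is visible of it).
- ctrl.regions_of(camera, query): "region" (400x640 bool, what is visible of it).
The state is a dict: "t": time; "joint_pos": joint angles; "dq": joint speeds; "effort": joint torques, N m; "ee_pos": TCP position; "tcp_rot": TCP orientation; "force": force on the tool from outside, world axes, zero at the start; "torque": the same for the moment, N m; "opening": opening from 0.0 (shut) to 1.0 (fully open); "grip_force": force on a finger pad.
Only numpy, scipy, OpenCV 4.12 (cv2) and the standard library are available. Lean on these libraries where they do the work, as an engineer would, in place of code of your own. Each camera call takes 0.05 s, during which the arm holds its last target. There are 200 camera calls.

## Task

The battery pack on the grey charger is full and the white label printer needs it. Press the orange release tab beside the charger's rails so that the catch lets go and the pack springs forward, slide the pack out from under the lips and lift it off; then set it flat on the rails of the printer's empty battery bay and push it in until the catch clicks up behind it and holds it fully home. Do not disturb the coffee mug, the tape measure or the phone on the desk.

Things in the scene. Friction and masses are not known exactly. Their poses are not given: they have to be found in the camera images.
- pack_center (a point): Battery pack, loose, 0.2 to 0.4 kg, locked in the charger at the start: black body 100 mm long (x) x 54 wide (y, the width to grip) x 38 high on a black foot 100 x 72 x 8 mm that stands out 9 mm at each long side; 46 mm high in all. Point: its centre, 23 mm above its underside; +x is the leading end, z up. The trailing (-x) end, with a blue band, is flat and can be pushed.
- charger: Fixed grey battery charger, 108 mm wide; origin at desk height under charger_home, +x the way in, -x (about towards the robot) the way out, y to the left, z up. It reaches from x = -120 to +86 mm, with a tower 64 mm high from x = 53 mm on (green lamp). The pack slides on a deck 20 mm above the desk, straight along x.
- charger_home (a point): Centre of the pack when it is locked in the charger, 43 mm above the desk; axes as the charger's. With the catch held down, a spring ejector (4 N here, 2 N at the end) pushes the pack 20 to 25 mm out along -x, where it stays. It is still under the lips then: draw it level along -x to charger_load before lifting.
- charger_load (a point): Centre of the pack when it lies on the charger's deck just clear of the lips, 66 mm out (-x) from charger_home; from here it lifts straight off.
- charger_catch_tab (a point): Middle of the top of the charger's orange release tab, 30 (x) x 26 mm (y), 40 mm above the desk at rest, beside the rails: x = 21, y = +71 mm from charger_home, axes as the charger's. Pressed straight down it travels 8 mm against a spring of 1 to 3 N plus up to 2 N of friction from the pack; the pack is free from about 6.5 mm on, so press it fully.
- charger_catch (a joint): Travel of the charger's catch and tab in m: 0 up (locks a pack that is home), 0.008 fully pressed; springs back when let go.
- printer: Fixed white label printer; origin at desk height under printer_home, +x the way in, y left, z up. Its empty battery bay (x = -120 to 53 mm, 108 mm wide, deck 20 mm above the desk) faces the robot and equals the charger's in all sizes. The printer's body, 136 mm wide, up to 97 mm high, with a label roll under a clear cover, stands at x = 53 to 178 mm behind it.
- printer_lip (a point): Middle of the mouth of the rails' lips, 8 mm before printer_home, 36 mm above the desk. The lips, 62 mm apart, run from here to x = 60 mm over the pack's foot (2 mm free above it; rails 96 mm wide outside, tops 37 mm above the desk). Before it low guides (27 to 30 mm above the desk) flare from 76 mm apart here to 90 mm at 40 mm before printer_home. The charger's are the same.
- printer_load (a point): Centre of the pack when it is laid on the printer's deck between the flared guides, just clear of the lips: 66 mm out (-x) from printer_home, 43 mm above the desk, the pack's +x along the printer's +x. From here push the pack level along +x.
- printer_home (a point): Centre of the pack when it is locked in the printer, 43 mm above the desk. The last 25 mm go against the ejector and over the catch (4 to 8 N). It can be pushed 3 mm farther, which lets the catch rise behind the steel bar under its leading end; let go, it rests back on the catch. A pack that has not clicked is pushed out again by about 20 mm.
- printer_catch (a joint): Travel of the printer's catch and tab in m: 0 up, 0.008 fully down; the pack presses it down 6 mm as it rides over, and it springs back to 0 as it clicks. Its tab (not needed) lies as on the charger.
- coffee_mug_center (a point): White coffee mug, 95 mm high, bystander; its centre.
- tape_measure_center (a point): Yellow tape measure, 35 x 70 x 60 mm, bystander; its centre.
- phone_center (a point): Black phone lying flat, 146 x 72 x 9 mm, bystander; its centre.
There are look-alikes about, which are no part of the job. What is shaped like the part that bears pack_center but green or red is not meant.

How it is judged (in metres and radians):
On the way, in this order (a step that is already met when the one before it is completed fails the run):
1. the charger's tab is pressed and the pack springs forward, off the catch (value of joint charger_catch above 0.004 m and x of pack_center in the frame of charger_home below -0.006 m), for 0.03 s.
2. the pack is lifted off the charger, upright (z of pack_center in the frame of charger_home above 0.02 m and angle between pack_center's own z axis and vertical below 0.4 rad), for 0.1 s.
At the end, for the whole second after the job is handed in: The pack lies level in the printer's bay, its centre within 5 mm of home (no more than 3 mm short along the rails) and in line within 0.06 rad, the printer's catch up (within 1.5 mm of its rest height) behind it, and the charger's catch up again (x of pack_center in the frame of printer_home above -0.003 m and distance between pack_center and printer_home below 0.005 m and angle between the x axis of pack_center and the x axis of printer_home, either way round below 0.06 rad and value of joint each of printer_catch, charger_catch below 0.0015 m); the robot touches nothing.
It fails at once if the coffee mug, tape measure or phone is moved by more than 20 mm (distance of any of coffee_mug_center, tape_measure_center, phone_center from where it was at the start of the episode above 0.02 m).
It also fails if it takes over 51 s, if anything falls off the work surface, if the arm or the gripper's body presses on something with over 40 N, if the wrist force passes 120 N, or if a joint passes its speed limit or range.

## Working session

There is one attempt and no reset: what is moved stays moved. The work goes in short steps, Python scripts to look and compute and a tool call to move; the robot and the scene stay as the last step left them, time stands still between calls to the robot, and variables do not carry over. Pictures are saved under pics/ and viewed, at most 10 in all, crops included, and the job is handed in when it is done.

Besides the shell and the picture viewer there is one more tool, called after "Request:" as a command line: name --argument value ..., lists and objects as JSON in quotes. arm_command: Moves the arm, as the interface text tells. Its arguments: {"type":"object","properties":{"series":{"type":"array"},"grip_force":{"type":"number"}},"required":["series"]}

```bash
mkdir -p pics
cat > h.py <<'E'
from plant import ctrl
import numpy as np, cv2
def proj(f,X):
    c=np.asarray(f["R"])@np.asarray(X,float)+np.asarray(f["t"]); a=c[:2]/c[2]; a=a*(1+f["k1"]*(a@a))
    return np.array([f["fx"]*a[0]+f["cx"],f["fy"]*a[1]+f["cy"]])
def unproj(f,px,z):
    K=np.array([[f["fx"],0,f["cx"]],[0,f["fy"],f["cy"]],[0,0,1.]])
    a=cv2.undistortPoints(np.array([[px]],float),K,np.array([f["k1"],0,0,0.]))[0,0]
    # k1 as a forward radial model is OpenCV's
    R=np.asarray(f["R"]);C=-R.T@np.asarray(f["t"]);d=R.T@np.array([a[0],a[1],1]);return C+d*(z-C[2])/d[2]
def save(f,n): cv2.imwrite("pics/"+n,f["img"][:,:,::-1])
E
python3 - <<'E'
from h import *
for c in("top","side"):
    f=ctrl.grab_frame(c); save(f,c+"0.png")
    print(c,f["fx"],f["k1"],np.round(-np.asarray(f["R"]).T@f["t"],3))
    for q in ("pack_center","charger","printer","charger_catch","printer_catch","coffee_mug_center","tape_measure_center","phone_center"):
        print(q,[(np.round(r["at"],4).tolist(),round(r["score"],2),proj(f,r["at"]).round().tolist()) for r in ctrl.find_in(c,q)][:3])
s=ctrl.state();print(s)
E
```

```text
top 464.2575281867879 0.03987170632941734 [0.286 0.01  1.637]
pack_center [([0.7702, -0.1583, 0.0488], 0.97, [364.0, 150.0]), ([0.5823, -0.1896, 0.0645], 0.96, [374.0, 202.0]), ([0.5371, 0.0058, 0.0453], 0.76, [317.0, 214.0])]
charger [([0.4052, 0.0024, 0.055], 0.73, [317.0, 253.0]), ([0.5755, -0.1764, 0.027], 0.68, [369.0, 206.0])]
printer [([0.6464, 0.1772, 0.0327], 0.68, [269.0, 184.0])]
charger_catch [([0.4814, 0.4731, 0.0447], 0.32, [181.0, 228.0])]
printer_catch []
coffee_mug_center [([0.4776, 0.4739, 0.0485], 0.84, [180.0, 229.0])]
tape_measure_center [([0.4072, 0.0015, 0.0511], 0.57, [318.0, 252.0])]
phone_center [([0.3951, -0.4133, 0.0089], 0.56, [437.0, 259.0])]
side 410.12248589207337 -0.02464592422039647 [-0.241  0.347  0.972]
pack_center [([0.7613, -0.1528, 0.048], 0.91, [358.0, 156.0]), ([0.567, -0.1861, 0.0685], 0.69, [392.0, 187.0])]
charger [([0.6388, 0.1874, 0.0321], 0.72, [273.0, 205.0]), ([0.5475, -0.1666, 0.0187], 0.66, [387.0, 203.0])]
printer [([0.6374, 0.1819, 0.0312], 0.62, [275.0, 206.0])]
charger_catch [([0.6164, -0.1306, 0.0393], 0.43, [369.0, 187.0])]
pri
[... 245 characters left out ...]
97, [477.0, 222.0])]
{'t': 0.9, 'joint_pos': array([64.25661351, 35.22838569, -0.72209465, 81.55432324,  0.46410437,
       63.21808001, -2.31523177]), 'dq': array([ 0.04822802, -0.04979539, -0.02004274,  0.06098808, -0.07271091,
       -0.03539142, -0.02508285]), 'effort': array([ 4.03057975e-04, -4.69091141e+01,  2.59303870e-01, -1.71338707e+01,
        1.01478514e-02,  1.73676985e-03, -5.86880816e-06]), 'ee_pos': array([ 0.26672746, -0.59273974,  0.23133168]), 'tcp_rot': array([ 1.79997971e+02, -2.28164277e-03,  2.42271267e+01]), 'force': array([0.31881618, 0.30767756, 0.3807826 ]), 'torque': array([ 0.01510264,  0.04353838, -0.00079776]), 'grip_force': 0.0, 'opening': 1.0013689831363282}
```

View pics/top0.png

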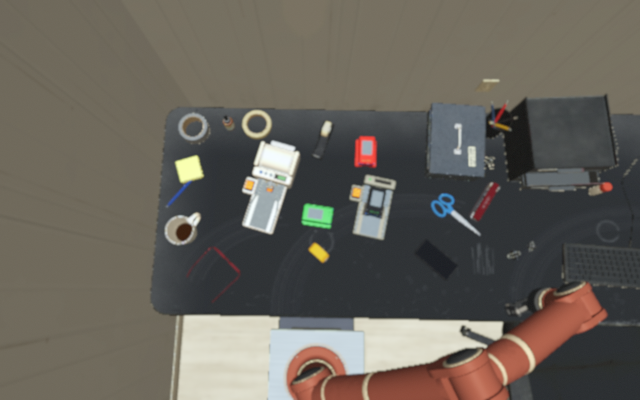

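View pics/side0.png

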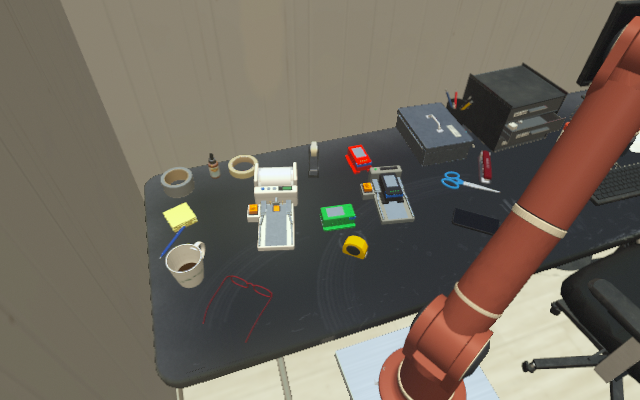

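Run:
```python
from h import *
import pickle
F={c:ctrl.grab_frame(c) for c in("top","side")}; pickle.dump(F,open("F.pkl","wb"))
def crop(c,x,y,w,h): # 8x -> 400x300 => 50x37 px too small; use 4 tiles
    i=F[c]["img"][y:y+h,x:x+w,::-1]; i=cv2.resize(i,(400,300),interpolation=cv2.INTER_CUBIC)
    s=400/w
    for k in range(0,w,10): cv2.putText(i,str(x+k),(int((k+.5)*s)-8,8),0,.3,(0,255,255)); cv2.line(i,(int((k+.5)*s),10),(int((k+.5)*s),15),(0,255,255))
    for k in range(0,h,10): cv2.putText(i,str(y+k),(0,int((k+.5)*s)+3),0,.3,(0,255,255)); cv2.line(i,(20,int((k+.5)*s)),(25,int((k+.5)*s)),(0,255,255))
    return i
o=np.vstack([np.hstack([crop("top",320,170,100,75),crop("top",215,135,140,105)]),np.hstack([crop("side",345,155,100,75),crop("side",215,155,132,99)])])
cv2.imwrite("pics/crops.png",o)
for c in F:
  for q in("charger","printer","pack_center","charger_catch_tab"):
    for r in ctrl.regions_of(c,q)[:2]:
        m=r["region"]; ys,xs=np.nonzero(m); print(c,q,round(r["score"],2),m.sum(),xs.min(),xs.max(),ys.min(),ys.max(),cv2.minAreaRect(np.c_[xs,ys].astype(np.float32)))
```

```text
top charger 0.63 1556 349 394 175 239 ((368.0591125488281, 205.67214965820312), (42.55801010131836, 61.058780670166016), 12.011479377746582)
top charger 0.2 194 309 326 243 261 ((318.0000305175781, 252.00003051757812), (19.798988342285156, 9.899494171142578), 45.0)
top printer 0.61 3192 243 298 142 232 ((267.0942687988281, 185.53688049316406), (42.999122619628906, 90.3305435180664), 21.370620727539062)
top printer 0.54 738 166 199 214 243 ((182.5, 228.5), (29.0, 33.0), 90.0)
top pack_center 0.93 541 362 384 186 217 ((374.3269348144531, 201.36537170410156), (20.003847122192383, 30.005769729614258), 11.309932708740234)
top pack_center 0.86 560 354 374 136 166 ((364.0, 151.0), (30.0, 20.0), 90.0)
top charger_catch_tab 0.42 71 352 360 188 197 ((356.0, 192.5), (8.0, 9.0), 0.0)
side charger 0.83 1425 360 414 166 224 ((384.7843017578125, 195.81883239746094), (63.36309051513672, 45.32542037963867), 74.84593200683594)
side printer 0.69 112 249 278 204 213 ((263.5, 208.5), (9.0, 29.0), 90.0)
side printer 0.55 3463 247 297 163 250 ((272.0, 206.5), (87.0, 50.0), 90.0)
side pack_center 0.91 804 319 354 204 230 ((336.8230895996094, 217.0846405029297), (24.1867733001709, 35.101829528808594), 82.87498474121094)
side pack_center 0.64 534 345 371 145 172 ((357.41009521484375, 158.55618286132812), (29.573942184448242, 21.51795768737793), 57.9946174621582)
side charger_catch_tab 0.51 67 363 371 183 191 ((367.0, 187.0), (8.0, 8.0), 90.0)
```

View pics/crops.png

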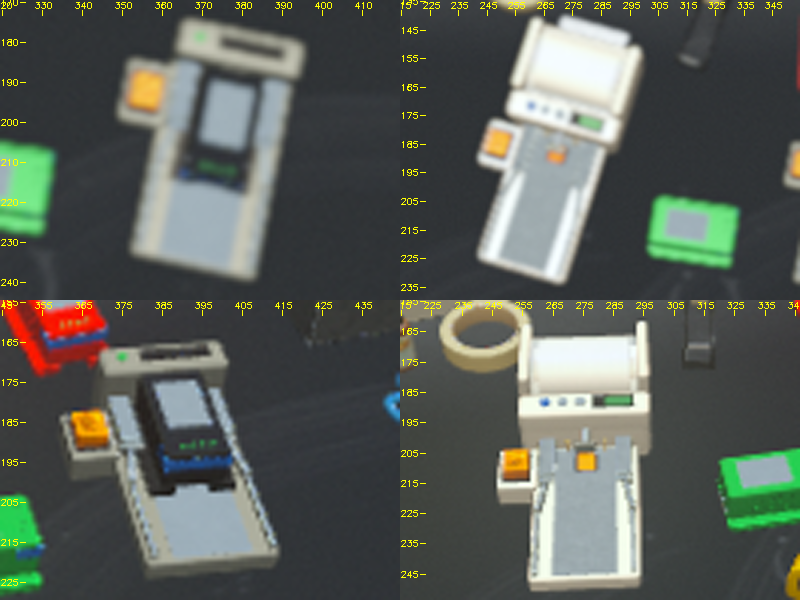

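```bash
cat > fit.py <<'E'
from h import *
import pickle
from scipy.optimize import least_squares
F=pickle.load(open("F.pkl","rb"))
def T(p,X):
    c,s=np.cos(p[2]),np.sin(p[2]); X=np.asarray(X)/1000; return np.array([p[0]+c*X[0]-s*X[1],p[1]+s*X[0]+c*X[1],X[2]])
def fit(obs,p0):
    r=lambda p:np.concatenate([proj(F[c],T(p,X))-px for c,X,px in obs])
    s=least_squares(r,p0,loss="soft_l1"); return s.x,r(s.x).reshape(-1,2)
ch=[("top",(-120,54,0),(352.4,232.1)),("top",(-120,-54,0),(383.1,239.4)),("top",(86,54,64),(364.6,173.9)),("top",(86,-54,64),(395.6,180.1)),("top",(21,71,40),(356.1,192.1)),
("side",(-120,54,0),(382.6,223.4)),("side",(-120,-54,0),(413.9,219.9)),("side",(86,54,64),(370.9,166.6)),("side",(86,-54,64),(400.1,164.9)),("side",(21,71,40),(367.6,184.9))]
pr=[("top",(-120,54,0),(242.3,225.)),("top",(-120,-54,0),(271.4,233.7)),("top",(21,71,40),(248.3,184.4)),
("side",(53,-68,0),(296.5,204.8)),("side",(-120,54,0),(257.6,249.7)),("side",(-120,-54,0),(293.5,248.1)),("side",(21,71,40),(252.9,206.5))]
if __name__=="__main__":
  P={}
  for n,o,p0 in(("charger",ch,(.58,-.18,-.2)),("printer",pr,(.6,.18,-.3))):
    for cc in(("top",),("side",),("top","side")):
        p,r=fit([k for k in o if k[0] in cc],p0); print(n,cc,p.round(4),np.degrees(p[2]).round(2))
    print(r.round(1).tolist()); P[n]=p
    for k in((0,0,43),(-66,0,43),(21,71,40)): print(k,T(p,k).round(4))
  pickle.dump(P,open("P.pkl","wb"))
  a=[]
  for c in F:
    S=8; x0,y0,w,h=(235,130,100,75)if 0 else (0,0,640,400)
    im=cv2.resize(F[c]["img"][:,:,::-1],None,fx=S,fy=S,interpolation=cv2.INTER_CUBIC)
    for n,p in P.items():
      segs=[[(-120,54,20),(-120,-54,20),(53,-54,20),(53,54,20),(-120,54,20)],[(-120,54,0),(-120,-54,0)],[(6,84,40),(6,58,40),(36,58,40),(36,84,40),(6,84,40)],[(-8,-31,37),(60,-31,37)],[(-8,31,37),(60,31,37)],[(-8,48,37),(60,48,37)],[(-8,-48,37),(60,-48,37)]]
      if n=="charger": segs+=[[(53,54,64),(53,-54,64),(86,-54,64),(86,54,64),(53,54,64)],[(-50,27,66),(-50,-27,66),(50,-27,66),(50,27,66),(-50,27,66)]]
      else: segs+=[[(53,68,0),(53,-68,0),(178,-68,0)]]
      for s in segs:
        q=np.array([(proj(F[c],T(p,k))+.5)*S-.5 for k in s]).round().astype(np.int32); cv2.polylines(im,[q],False,(0,0,255),1)
      u=proj(F[c],T(p,(0,0,40)))*S; u=u.astype(int); t=im[u[1]-300:u[1]+300,u[0]-300:u[0]+300]; a.append(cv2.resize(t,(400,300)) if 0 else cv2.resize(t,(300,300)))
  cv2.imwrite("pics/ov.png",np.vstack([np.hstack(a[:2]),np.hstack(a[2:])]))
E
python3 fit.py
```

```text
charger ('top',) [ 0.5872 -0.1962 -0.1824] -10.45
charger ('side',) [ 0.5918 -0.1979 -0.1884] -10.8
charger ('top', 'side') [ 0.5886 -0.1965 -0.1867] -10.7
[[0.1, 0.8], [-0.5, -0.2], [0.5, -0.7], [0.1, -0.8], [0.1, -0.6], [-0.6, 1.7], [1.3, 1.8], [-1.6, -0.1], [0.3, -1.0], [0.4, 0.5]]
(0, 0, 43) [ 0.5886 -0.1965  0.043 ]
(-66, 0, 43) [ 0.5237 -0.1842  0.043 ]
(21, 71, 40) [ 0.6224 -0.1306  0.04  ]
printer ('top',) [ 0.6024  0.1863 -0.2643] -15.15
printer ('side',) [ 0.6108  0.1868 -0.2562] -14.68
printer ('top', 'side') [ 0.6072  0.187  -0.2553] -14.63
[[0.1, -0.9], [0.2, -1.4], [-0.2, -1.4], [0.5, 1.3], [0.0, 1.1], [0.9, 0.8], [-0.6, 0.2]]
(0, 0, 43) [0.6072 0.187  0.043 ]
(-66, 0, 43) [0.5433 0.2037 0.043 ]
(21, 71, 40) [0.6454 0.2504 0.04  ]
```

View pics/ov.png

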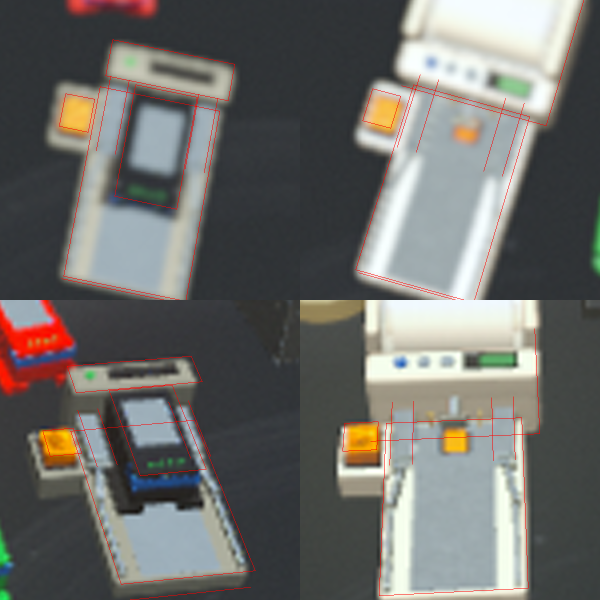

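Request:
arm_command --series '[[1,[0.71,0.928,-0.2],[0,0,-0.0155]],[1,[0.71,0.928,-0.2],[0,0,-0.0155]],[1,[0.71,0.928,-0.2],[0,0,-0.0155]],[1,[0.71,0.928,-0.2],[0,0,-0.0155]],[1,[0.71,0.928,-0.2],[0,0,-0.0155]]]' --grip_force 40

```text
t: 1.82
ee_pos: [0.3383, -0.4991, 0.2112]
tcp_rot: [180.0, -0.0, 17.2]
force: [0.9, -0.2, 0.1]
opening: 0.304
grip_force: 0.0
```

Request:
arm_command --series '[[1,[0.71,0.928,-0.2],[0,0,-0.0155]],[1,[0.71,0.928,-0.2],[0,0,-0.0155]],[1,[0.71,0.928,-0.2],[0,0,-0.0155]],[1,[0.71,0.928,-0.2],[0,0,-0.0155]],[1,[0.71,0.928,-0.2],[0,0,-0.0155]]]'

```text
t: 2.23
ee_pos: [0.4094, -0.4063, 0.1913]
tcp_rot: [180.0, -0.0, 10.2]
force: [0.1, 1.0, -0.4]
opening: 0.001
grip_force: 0.0
```

Request:
arm_command --series '[[1,[0.71,0.928,-0.2],[0,0,-0.0155]],[1,[0.71,0.928,-0.2],[0,0,-0.0155]],[1,[0.71,0.928,-0.2],[0,0,-0.0155]],[1,[0.71,0.928,-0.2],[0,0,-0.0155]],[1,[0.71,0.928,-0.2],[0,0,-0.0155]]]'

```text
t: 2.65
ee_pos: [0.4805, -0.3134, 0.1713]
tcp_rot: [180.0, -0.0, 3.2]
force: [0.6, 0.4, -0.6]
opening: -0.002
grip_force: 0.0
```

Request:
arm_command --series '[[1,[0.71,0.928,-0.2],[0,0,-0.0155]],[1,[0.71,0.928,-0.2],[0,0,-0.0155]],[1,[0.71,0.928,-0.2],[0,0,-0.0155]],[1,[0.71,0.928,-0.2],[0,0,-0.0155]],[1,[0.71,0.928,-0.2],[0,0,-0.0155]]]'

```text
t: 3.07
ee_pos: [0.5515, -0.2206, 0.1512]
tcp_rot: [180.0, -0.0, -3.7]
force: [0.5, -0.3, -0.0]
opening: -0.003
grip_force: 0.0
```

Request:
arm_command --series '[[1,[0.71,0.928,-0.2],[0,0,-0.0155]],[1,[0.71,0.928,-0.2],[0,0,-0.0155]],[1,[0.71,0.928,-0.2],[0,0,-0.0155]],[1,[0.71,0.928,-0.2],[0,0,-0.0155]],[1,[0.71,0.928,-0.2],[0,0,-0.0155]]]'

```text
t: 3.48
ee_pos: [0.6225, -0.1277, 0.1312]
tcp_rot: [-180.0, -0.0, -10.7]
force: [0.3, -0.6, -0.3]
opening: 0.001
grip_force: 0.0
```

Request:
arm_command --series '[[1,[0,-0.05,-0.9],[0,0,0]],[1,[0,0,-0.9],[0,0,0]],[1,[0,0,-0.9],[0,0,0]],[1,[0,0,-0.9],[0,0,0]],[1,[0,0,-0.6],[0,0,0]]]'

```text
t: 3.9
ee_pos: [0.621, -0.1293, 0.0455]
tcp_rot: [-180.0, 0.1, -10.6]
force: [0.2, -0.7, -0.2]
opening: -0.002
grip_force: 0.0
```

Request:
arm_command --series '[[1,[0,0,-0.2],[0,0,0]],[1,[0,0,-0.2],[0,0,0]],[1,[0,0,-0.1],[0,0,0]]]'

```text
t: 4.15
ee_pos: [0.6217, -0.1297, 0.0377]
tcp_rot: [-180.0, 0.0, -10.7]
force: [-1.7, 0.6, 3.4]
opening: -0.001
grip_force: 1.4
```

Request:
arm_command --series '[[1,[0,0,-0.1],[0,0,0]],[1,[0,0,-0.1],[0,0,0]],[1,[0,0,0],[0,0,0]]]'

```text
t: 4.4
ee_pos: [0.6223, -0.1299, 0.0339]
tcp_rot: [-180.0, -0.1, -10.6]
force: [-0.5, 0.5, 0.7]
opening: 0.002
grip_force: 0.4
```

Request:
arm_command --series '[[1,[0,0,-0.1],[0,0,0]],[1,[0,0,-0.08],[0,0,0]],[1,[0,0,0],[0,0,0]],[1,[0,0,0],[0,0,0]]]'

```text
t: 4.73
ee_pos: [0.6226, -0.1299, 0.0318]
tcp_rot: [-180.0, -0.1, -10.6]
force: [-3.3, 0.8, 12.2]
opening: 0.002
grip_force: 5.5
```

Run:
```python
from h import *
f=ctrl.grab_frame("side"); g=ctrl.grab_frame("top")
a=cv2.resize(f["img"][140:240,330:463],(798//2,300),interpolation=cv2.INTER_CUBIC);b=cv2.resize(g["img"][150:250,300:433],(798//2,300),interpolation=cv2.INTER_CUBIC)
cv2.imwrite("pics/p1.png",np.hstack([a,b])[:,:,::-1])
for c in("top","side"):print([(np.round(r["at"],4).tolist(),round(r["score"],2)) for r in ctrl.find_in(c,"pack_center")])
print(ctrl.state()["ee_pos"],ctrl.state()["force"])
```

```text
[([0.5431, 0.0133, 0.0441], 0.91), ([0.5563, -0.1965, 0.0656], 0.84), ([0.7866, -0.1617, 0.0455], 0.75)]
[([0.528, 0.0138, 0.0481], 0.89), ([0.5475, -0.1833, 0.0676], 0.7), ([0.7886, -0.1404, 0.0489], 0.47)]
[ 0.62260295 -0.12987213  0.03183302] [-2.41441118  0.90008551 11.03642355]
```

View pics/p1.png

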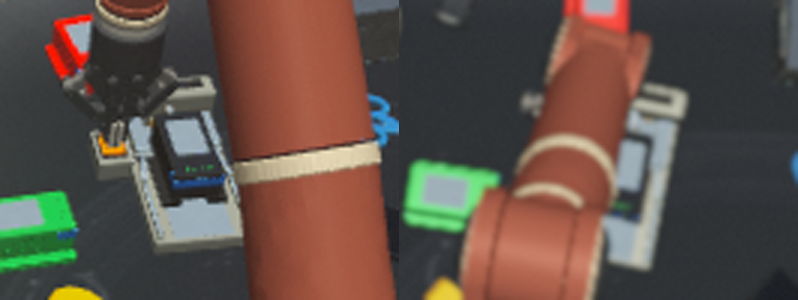

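Request:
arm_command --series '[[1,[0,0,0.6],[0,0,0]],[1,[0,0,0.9],[0,0,0]],[-1,[0,0,1],[0,0,0]],[-1,[0,0,1],[0,0,0]]]'

```text
t: 5.27
ee_pos: [0.6218, -0.1298, 0.1005]
tcp_rot: [180.0, -0.0, -10.7]
force: [0.4, -0.6, -0.2]
opening: 0.274
grip_force: 0.0
```

Request:
arm_command --series '[[-1,[-0.7,-0.78,0],[0,0,0]],[-1,[-0.7,-0.78,0],[0,0,0]],[-1,[-0.7,-0.78,0],[0,0,0]],[-1,[-0.7,-0.78,0],[0,0,0]],[-1,[0,0,0],[0,0,0]]]'

```text
t: 5.68
ee_pos: [0.5621, -0.198, 0.1002]
tcp_rot: [179.7, 0.1, -11.1]
force: [0.6, -1.5, -0.3]
opening: 0.979
grip_force: 0.0
```

Run:
```python
from h import *
s=ctrl.state(); print(s["ee_pos"],s["opening"],s["joint_pos"].round(1))
for c in("top","side"):
  f=ctrl.grab_frame(c);print([(np.round(r["at"],4).tolist(),round(r["score"],2)) for r in ctrl.find_in(c,"pack_center")])
```

```text
[ 0.56208776 -0.19795742  0.10015023] 0.9793438316935923 [ 12.3  39.3   7.9  99.1  -7.   42.2 -77.4]
[([0.5406, 0.0027, 0.0416], 0.77), ([0.7686, -0.1562, 0.0473], 0.61), ([0.5543, -0.1541, 0.0385], 0.5)]
[([0.5267, 0.0139, 0.049], 0.89), ([0.547, -0.1778, 0.0671], 0.7), ([0.7597, -0.1525, 0.0471], 0.56)]
```

Request:
arm_command --series '[[-1,[0,0,-0.8],[0,0,0]],[-1,[0,0,-0.8],[0,0,0]],[-1,[0,0,-0.7],[0,0,0]],[-1,[0,0,-0.6],[0,0,0]],[-1,[0,0,0],[0,0,0]]]'

```text
t: 6.3
ee_pos: [0.5648, -0.1901, 0.0391]
tcp_rot: [-179.9, 0.3, -10.5]
force: [0.7, -0.2, -1.1]
opening: 1.002
grip_force: 0.0
```

Run:
```python
from h import *
s=ctrl.state(); print(s["ee_pos"],s["opening"],s["force"],s["tcp_rot"])
```

```text
[ 0.56483826 -0.19011765  0.039085  ] 1.002001967891296 [ 0.65391092 -0.20216309 -1.07265323] [-179.91127312    0.25755388  -10.52612863]
```

Request:
arm_command --series '[[-1,[0,0,0],[0,0,0]],[0.1,[0,0,0],[0,0,0]],[0.6,[0,0,0],[0,0,0]],[1,[0,0,0],[0,0,0]],[1,[0,0,0],[0,0,0]]]' --grip_force 40

```text
t: 6.72
ee_pos: [0.5666, -0.1922, 0.0428]
tcp_rot: [-180.0, -0.1, -10.6]
force: [0.5, 0.8, 3.4]
opening: 0.622
grip_force: 43.7
```

Request:
arm_command --series '[[1,[0,0,0],[0,0,0]],[1,[0,0,0],[0,0,0]]]'

```text
t: 6.88
ee_pos: [0.5666, -0.1922, 0.0428]
tcp_rot: [-180.0, -0.1, -10.6]
force: [-0.7, 0.7, 5.5]
opening: 0.617
grip_force: 43.9
```

Request:
arm_command --series '[[1,[-0.3,0.056,0.02],[0,0,0]],[1,[-0.6,0.112,0],[0,0,0]],[1,[-0.6,0.112,0],[0,0,0]],[1,[-0.6,0.112,0],[0,0,0]],[1,[-0.6,0.112,0],[0,0,0]]]'

```text
t: 7.3
ee_pos: [0.5125, -0.1826, 0.0428]
tcp_rot: [180.0, -0.2, -10.7]
force: [1.8, -1.2, 2.4]
opening: 0.621
grip_force: 43.7
```

Request:
arm_command --series '[[1,[-0.2,0.037,0],[0,0,0]],[1,[0,0,0],[0,0,0]],[1,[0,0,0.3],[0,0,0]]]'

```text
t: 7.55
ee_pos: [0.5058, -0.181, 0.0471]
tcp_rot: [-180.0, 0.2, -10.7]
force: [-0.4, -0.3, -3.9]
opening: 0.625
grip_force: 42.9
```

Request:
arm_command --series '[[1,[0,0,0.3],[0,0,0]],[1,[0,0,0.6],[0,0,0]],[1,[0,0,1],[0,0,0]],[1,[0,0,1],[0,0,0]],[1,[0,0,1],[0,0,0]]]'

```text
t: 7.97
ee_pos: [0.5068, -0.1809, 0.1262]
tcp_rot: [-180.0, 0.2, -10.6]
force: [-0.0, -0.3, -3.7]
opening: 0.623
grip_force: 42.9
```

Run:
```python
from h import *
f=ctrl.grab_frame("side"); g=ctrl.grab_frame("top")
a=cv2.resize(f["img"][120:270,230:430],(400,300),interpolation=cv2.INTER_CUBIC);b=cv2.resize(g["img"][120:270,220:420],(400,300),interpolation=cv2.INTER_CUBIC)
cv2.imwrite("pics/p2.png",np.hstack([a,b])[:,:,::-1])
s=ctrl.state(); print(s["t"],s["ee_pos"],s["opening"],s["force"],s["torque"],s["tcp_rot"])
```

```text
8.0667 [ 0.5096087  -0.18204925  0.12855764] 0.6263057724358936 [ 0.72263506  0.3812624  -3.28193461] [-0.01317643 -0.08089848  0.03040644] [179.94533418  -0.33909265 -10.6369712 ]
```

View pics/p2.png

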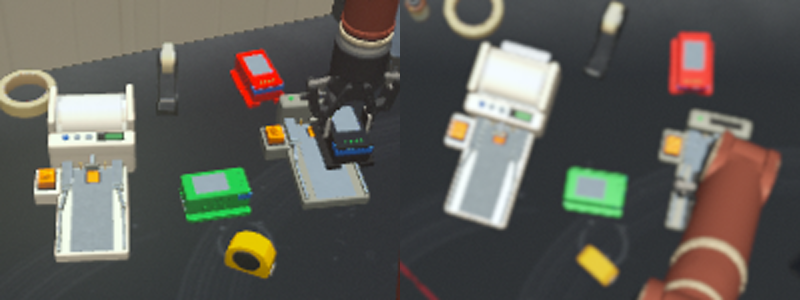

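Request:
arm_command --series '[[1,[0.011,0.7,0],[0,0,-0.0024]],[1,[0.011,0.98,0],[0,0,-0.0024]],[1,[0.011,0.98,0],[0,0,-0.0024]],[1,[0.011,0.98,0],[0,0,-0.0024]],[1,[0.011,0.98,0],[0,0,-0.0024]]]'

```text
t: 8.48
ee_pos: [0.5075, -0.0878, 0.1244]
tcp_rot: [180.0, 0.2, -11.7]
force: [0.6, 1.4, -3.4]
opening: 0.621
grip_force: 43.1
```

Request:
arm_command --series '[[1,[0.011,0.98,0],[0,0,-0.0024]],[1,[0.011,0.98,0],[0,0,-0.0024]],[1,[0.011,0.98,0],[0,0,-0.0024]],[1,[0.011,0.98,0],[0,0,-0.0024]],[1,[0.011,0.98,0],[0,0,-0.0024]]]'

```text
t: 8.9
ee_pos: [0.5086, 0.0101, 0.1244]
tcp_rot: [179.9, 0.2, -12.8]
force: [0.0, -0.3, -3.9]
opening: 0.625
grip_force: 43.1
```

Request:
arm_command --series '[[1,[0.011,0.98,0],[0,0,-0.0024]],[1,[0.011,0.98,0],[0,0,-0.0024]],[1,[0.011,0.98,0],[0,0,-0.0024]],[1,[0.011,0.98,0],[0,0,-0.0024]],[1,[0.011,0.98,0],[0,0,-0.0024]]]'

```text
t: 9.32
ee_pos: [0.5097, 0.1079, 0.1243]
tcp_rot: [179.9, 0.2, -13.9]
force: [1.6, 0.8, -2.6]
opening: 0.622
grip_force: 43.1
```

Request:
arm_command --series '[[1,[0.011,0.98,0],[0,0,-0.0024]],[1,[0.011,0.98,0],[0,0,-0.0024]],[1,[0.011,0.98,0],[0,0,-0.0024]],[1,[0.011,0.7,0],[0,0,-0.0024]],[1,[0.011,0.5,0],[0,0,-0.0024]]]'

```text
t: 9.73
ee_pos: [0.5106, 0.192, 0.1242]
tcp_rot: [179.9, 0.2, -14.8]
force: [-0.1, 0.3, -3.5]
opening: 0.625
grip_force: 43.1
```

Request:
arm_command --series '[[1,[0,0,0],[0,0,0]],[1,[0,0,0],[0,0,0]],[1,[0,0,0],[0,0,0]]]'

```text
t: 9.98
ee_pos: [0.5119, 0.188, 0.1255]
tcp_rot: [179.9, 0.0, -15.1]
force: [0.7, -1.0, -3.8]
opening: 0.625
grip_force: 43.1
```

Request:
arm_command --series '[[1,[0.03,0.5,-0.6],[0,0,0]],[1,[0.03,0.55,-0.6],[0,0,0]],[1,[0,0,-0.5],[0,0,0]],[1,[0,0,0],[0,0,0]],[1,[0,0,0],[0,0,0]]]'

```text
t: 10.4
ee_pos: [0.5123, 0.2105, 0.0906]
tcp_rot: [179.9, 0.1, -14.9]
force: [-0.8, -1.0, -2.0]
opening: 0.627
grip_force: 43.1
```

Run:
```python
from h import *
f=ctrl.grab_frame("side"); g=ctrl.grab_frame("top")
a=cv2.resize(f["img"][150:260,210:330],(400,366),interpolation=cv2.INTER_CUBIC);b=cv2.resize(g["img"][130:240,220:340],(400,366),interpolation=cv2.INTER_CUBIC)
cv2.imwrite("pics/p3.png",np.hstack([a,b])[:,:,::-1])
s=ctrl.state(); print(s["t"],s["ee_pos"],s["force"],s["tcp_rot"])
```

```text
10.5 [0.51353457 0.21027197 0.09199197] [-0.04168127  0.0064894  -3.66134457] [ 1.79967313e+02 -1.54216056e-02 -1.50106426e+01]
```

View pics/p3.png

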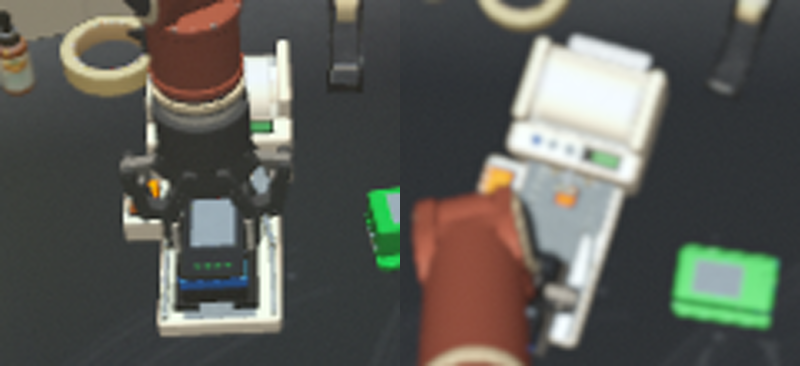

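Request:
arm_command --series '[[1,[0,0,-0.8],[0,0,0]],[1,[0,0,-0.8],[0,0,0]],[1,[0,0,-0.4],[0,0,0]],[1,[0,0,-0.2],[0,0,0]],[1,[0,0,0],[0,0,0]]]'

```text
t: 10.92
ee_pos: [0.5131, 0.2105, 0.0476]
tcp_rot: [180.0, 0.0, -15.0]
force: [-0.0, -0.1, -3.0]
opening: 0.623
grip_force: 43.1
```

Request:
arm_command --series '[[1,[0,0,-0.1],[0,0,0]],[1,[0,0,-0.05],[0,0,0]],[1,[0,0,0],[0,0,0]]]'

```text
t: 11.17
ee_pos: [0.5137, 0.211, 0.0456]
tcp_rot: [-180.0, -0.0, -15.0]
force: [-0.3, -0.0, -3.6]
opening: 0.622
grip_force: 43.1
```

Request:
arm_command --series '[[1,[0,0,-0.06],[0,0,0]],[1,[0,0,-0.04],[0,0,0]],[1,[0,0,0],[0,0,0]]]'

```text
t: 11.42
ee_pos: [0.5133, 0.2109, 0.0431]
tcp_rot: [-180.0, -0.0, -15.0]
force: [-0.0, -1.0, -4.1]
opening: 0.624
grip_force: 43.1
```

Request:
arm_command --series '[[1,[0.24,-0.064,0],[0,0,0]],[1,[0.24,-0.064,0],[0,0,0]],[1,[0.24,-0.064,0],[0,0,0]],[1,[0.24,-0.064,0],[0,0,0]],[1,[0,0,0],[0,0,0]]]'

```text
t: 11.83
ee_pos: [0.5345, 0.2049, 0.0433]
tcp_rot: [-180.0, -0.1, -15.1]
force: [0.1, -0.5, -4.0]
opening: 0.623
grip_force: 43.2
```

Request:
arm_command --series '[[1,[0,0,-0.05],[0,0,0]],[1,[0,0,0],[0,0,0]],[1,[0,0,0],[0,0,0]]]'

```text
t: 12.08
ee_pos: [0.5335, 0.2056, 0.0428]
tcp_rot: [-180.0, -0.1, -15.0]
force: [0.8, -0.8, 1.2]
opening: 0.624
grip_force: 43.8
```

Request:
arm_command --series '[[1,[0,0,-0.05],[0,0,0]],[1,[0,0,0],[0,0,0]],[1,[0,0,0],[0,0,0]]]'

```text
t: 12.33
ee_pos: [0.5335, 0.2056, 0.0428]
tcp_rot: [-179.9, -0.1, -15.0]
force: [0.3, -1.1, 7.7]
opening: 0.623
grip_force: 44.6
```

Request:
arm_command --series '[[1,[0,0,0.04],[0,0,0]],[1,[0.24,-0.064,0],[0,0,0]],[1,[0.24,-0.064,0],[0,0,0]],[1,[0.24,-0.064,0],[0,0,0]],[1,[0,0,0],[0,0,0]]]'

```text
t: 12.75
ee_pos: [0.5472, 0.203, 0.0428]
tcp_rot: [-179.9, 0.0, -14.9]
force: [-0.3, 0.4, 6.4]
opening: 0.621
grip_force: 44.4
```

Request:
arm_command --series '[[1,[0.24,-0.064,0],[0,0,0]],[1,[0.24,-0.064,0],[0,0,0]],[1,[0,0,0],[0,0,0]]]'

```text
t: 13.0
ee_pos: [0.5567, 0.2006, 0.0428]
tcp_rot: [-179.9, 0.0, -14.9]
force: [-0.0, 0.3, 5.7]
opening: 0.623
grip_force: 44.4
```

Request:
arm_command --series '[[1,[0.24,-0.064,0],[0,0,0]],[1,[0.24,-0.064,0],[0,0,0]],[1,[0,0,0],[0,0,0]]]'

```text
t: 13.25
ee_pos: [0.566, 0.1977, 0.0428]
tcp_rot: [-179.9, 0.0, -14.9]
force: [-1.6, -0.1, 6.4]
opening: 0.625
grip_force: 44.5
```

Request:
arm_command --series '[[1,[0.24,-0.064,0],[0,0,0]],[1,[0.24,-0.064,0],[0,0,0]],[1,[0,0,0],[0,0,0]]]'

```text
t: 13.5
ee_pos: [0.5755, 0.1951, 0.0428]
tcp_rot: [-179.9, 0.1, -14.9]
force: [-1.3, 1.3, 6.2]
opening: 0.621
grip_force: 44.5
```

Request:
arm_command --series '[[1,[0.24,-0.064,0],[0,0,0]],[1,[0.24,-0.064,0],[0,0,0]],[1,[0,0,0],[0,0,0]]]'

```text
t: 13.75
ee_pos: [0.5838, 0.1929, 0.0428]
tcp_rot: [-180.0, 0.2, -14.9]
force: [-4.6, 0.2, 8.7]
opening: 0.625
grip_force: 44.6
```

Now at about −22 mm: the ejector is felt. Continue with the grip raised.

Request:
arm_command --series '[[1,[0.2,-0.053,0],[0,0,0]],[1,[0.2,-0.053,0],[0,0,0]],[1,[0,0,0],[0,0,0]]]' --grip_force 70

```text
t: 14.0
ee_pos: [0.5895, 0.1914, 0.0429]
tcp_rot: [180.0, 0.5, -14.9]
force: [-9.0, 0.1, 12.7]
opening: 0.614
grip_force: 73.2
```

Request:
arm_command --series '[[1,[0.2,-0.053,0],[0,0,0]],[1,[0.2,-0.053,0],[0,0,0]],[1,[0,0,0],[0,0,0]]]'

```text
t: 14.25
ee_pos: [0.5976, 0.1892, 0.043]
tcp_rot: [180.0, 0.5, -14.9]
force: [-7.9, -0.6, 13.0]
opening: 0.617
grip_force: 73.2
```

Request:
arm_command --series '[[1,[0.2,-0.053,0.02],[0,0,0]],[1,[0.15,-0.04,0],[0,0,0]],[1,[0,0,0],[0,0,0]]]'

```text
t: 14.5
ee_pos: [0.604, 0.1874, 0.043]
tcp_rot: [180.0, 0.5, -14.9]
force: [-8.5, 0.1, 9.9]
opening: 0.621
grip_force: 72.9
```

Request:
arm_command --series '[[1,[0.1,-0.027,0],[0,0,0]],[1,[0.1,-0.027,0],[0,0,0]],[1,[0,0,0],[0,0,0]]]'

```text
t: 14.75
ee_pos: [0.6074, 0.1865, 0.0431]
tcp_rot: [180.0, 0.6, -14.9]
force: [-10.1, -0.4, 12.1]
opening: 0.618
grip_force: 73.0
```

Request:
arm_command --series '[[1,[0.1,-0.027,0],[0,0,0]],[1,[0,0,0],[0,0,0]],[1,[0,0,0],[0,0,0]]]'

```text
t: 15.0
ee_pos: [0.6073, 0.1864, 0.043]
tcp_rot: [179.9, 0.8, -14.9]
force: [-13.4, 0.6, 14.9]
opening: 0.615
grip_force: 73.6
```

Request:
arm_command --series '[[1,[0.1,-0.027,0],[0,0,0]],[1,[0,0,0],[0,0,0]],[1,[0,0,0],[0,0,0]]]'

```text
t: 15.25
ee_pos: [0.6074, 0.1865, 0.043]
tcp_rot: [179.9, 1.1, -14.9]
force: [-16.6, 0.1, 17.3]
opening: 0.611
grip_force: 73.9
```

Request:
arm_command --series '[[1,[-0.1,0.027,0],[0,0,0]],[1,[-0.1,0.027,0],[0,0,0]],[1,[-0.1,0.027,0],[0,0,0]],[1,[0,0,0],[0,0,0]],[1,[0,0,0],[0,0,0]]]'

```text
t: 15.67
ee_pos: [0.6074, 0.1865, 0.0429]
tcp_rot: [180.0, 0.3, -14.9]
force: [-5.4, 1.0, 8.6]
opening: 0.622
grip_force: 72.8
```

Request:
arm_command --series '[[1,[-0.1,0.027,0],[0,0,0]],[1,[0,0,0],[0,0,0]],[1,[0,0,0],[0,0,0]]]'

```text
t: 15.92
ee_pos: [0.6068, 0.1866, 0.0429]
tcp_rot: [-180.0, 0.2, -14.9]
force: [-3.2, -0.9, 6.2]
opening: 0.615
grip_force: 72.7
```

Request:
arm_command --series '[[1,[-0.1,0.027,0],[0,0,0]],[1,[0,0,0],[0,0,0]],[1,[0,0,0],[0,0,0]]]'

```text
t: 16.17
ee_pos: [0.6053, 0.187, 0.043]
tcp_rot: [-180.0, 0.1, -14.9]
force: [-1.5, -0.0, 6.1]
opening: 0.616
grip_force: 72.8
```

Request:
arm_command --series '[[1,[-0.1,0.027,0],[0,0,0]],[1,[0,0,0],[0,0,0]],[1,[0,0,0],[0,0,0]]]'

```text
t: 16.42
ee_pos: [0.6042, 0.1874, 0.043]
tcp_rot: [-179.9, 0.0, -14.9]
force: [-0.7, 0.1, 5.2]
opening: 0.618
grip_force: 73.1
```

Request:
arm_command --series '[[1,[-0.1,0.027,0],[0,0,0]],[1,[0,0,0],[0,0,0]],[1,[0,0,0],[0,0,0]]]'

```text
t: 16.67
ee_pos: [0.6041, 0.1873, 0.0431]
tcp_rot: [-179.9, -0.2, -15.0]
force: [3.7, -0.7, 5.6]
opening: 0.614
grip_force: 73.0
```

Request:
arm_command --series '[[1,[0.08,-0.02,0],[0,0,0]],[0,[0,0,0],[0,0,0]],[-1,[0,0,0],[0,0,0]],[-1,[0,0,0],[0,0,0]],[-1,[0,0,0],[0,0,0]]]'

```text
t: 17.08
ee_pos: [0.6023, 0.187, 0.0412]
tcp_rot: [179.9, 0.2, -15.0]
force: [-0.8, 0.4, -0.0]
opening: 0.99
grip_force: 0.0
```

Request:
arm_command --series '[[-1,[0,0,0],[0,0,0]],[-1,[0,0,0.5],[0,0,0]],[-1,[0,0,1],[0,0,0]],[-1,[0,0,1],[0,0,0]],[-1,[0,0,1],[0,0,0]]]'

```text
t: 17.5
ee_pos: [0.6036, 0.1867, 0.1134]
tcp_rot: [180.0, 0.0, -15.0]
force: [0.9, 0.9, -0.3]
opening: 0.997
grip_force: 0.0
```

Request:
arm_command --series '[[-1,[-0.9,-1,1],[0,0,0]],[-1,[-0.9,-1,1],[0,0,0]],[-1,[-0.9,-1,0.5],[0,0,0]],[-1,[-0.9,-1,0],[0,0,0]],[-1,[-0.9,-1,0],[0,0,0]]]'

```text
t: 17.92
ee_pos: [0.5136, 0.086, 0.164]
tcp_rot: [-179.9, -0.1, -15.0]
force: [0.8, 0.3, -0.2]
opening: 1.002
grip_force: 0.0
```

Request:
arm_command --series '[[-1,[-0.2,-1,0],[0,0,0]],[-1,[-0.2,-1,0],[0,0,0]],[-1,[-0.2,-1,0],[0,0,0]],[-1,[-0.2,-1,0],[0,0,0]],[-1,[0,-1,0],[0,0,0]]]'

```text
t: 18.33
ee_pos: [0.4969, -0.0141, 0.163]
tcp_rot: [-180.0, 0.0, -15.0]
force: [-0.3, -0.5, -0.3]
opening: 1.001
grip_force: 0.0
```

Run:
```python
from h import *
f=ctrl.grab_frame("side"); g=ctrl.grab_frame("top")
a=cv2.resize(f["img"][150:260,210:330],(400,366),interpolation=cv2.INTER_CUBIC);b=cv2.resize(g["img"][130:240,220:340],(400,366),interpolation=cv2.INTER_CUBIC)
cv2.imwrite("pics/p4.png",np.hstack([a,b])[:,:,::-1])
for c in("top","side"):print([(np.round(r["at"],4).tolist(),round(r["score"],2)) for r in ctrl.find_in(c,"pack_center")])
s=ctrl.state(); print(s["t"],s["ee_pos"],s["force"])
```

```text
[([0.6669, 0.1757, 0.0525], 0.73), ([0.7689, -0.159, 0.0477], 0.68), ([0.5967, 0.187, 0.0628], 0.66), ([0.5278, 0.0484, 0.0393], 0.61)]
[([0.5808, 0.1882, 0.0677], 0.81), ([0.529, 0.0143, 0.0469], 0.6)]
18.5333 [ 0.49796997 -0.01320978  0.16279953] [ 0.02858878 -0.43793494  0.48816575]
```

View pics/p4.png

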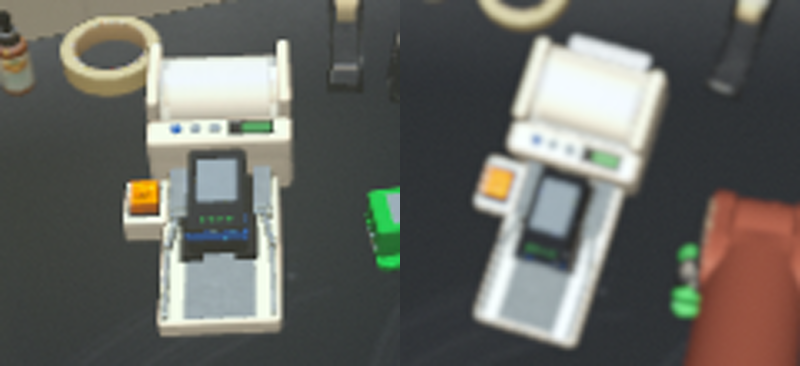

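The pictures show the pack lying straight in the printer's bay (top crop around (555,215)). Its measured spot relative to the bay matches the one it had when locked in the charger, and the tab is up. The arm is clear of everything.

```bash
python3 -c "
from plant import ctrl
print(ctrl.close_job())"
```

```text
the job is handed in; nothing more can be done
None
```

The job is handed in: the pack was released from the charger, moved to the printer and pushed fully home. The catch resisted a pull-back, but the hand-in call returned no verdict.

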